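# Scan the boards on the sliding-head board scanner

## Robot

A 6-joint arm with a two-finger parallel gripper is mounted at the origin on the work surface. World frame = base frame: x ahead of the robot, y to its left, z up, the work surface at z = 0. Lengths are in m, angles in rad, forces in N, time in s.
With the tool pointing down it reaches from about 0.275 to 0.825 m from the base axis. Payload 4.9 kg.
Tool frame: the origin (TCP) lies midway between the tips of the shut fingers; the grasp point (between the pads) lies 19 mm behind it (grip_point_offset is the distance from the TCP to the grasp point, in m); z points along the fingers, y is the line along which they close (so a half turn about z gives the same grasp; the last joint's range is limited). The gripper opens to 85 mm and grips with 20 to 120 N. Pads are 22 mm wide; open, the fingers measure 114 mm over their backs; the gripper's body (76 mm by 85 mm) begins 54 mm behind the grasp point. The pads swing forward as they close: fully open they stand 13 mm farther back than shut.
Start: joints at [1.179, 0.326, -0.193, 1.052, 0, 1.437], TCP at [0.14, 0.532, 0.231] pointing down, gripper open.
Joint ranges: [-2.65, 2.65], [-0.97, 1.79], [-1.3, 1.35], [-1.93, 2.1], [-1.47, 1.37], [-3.14, 3.14]. Speed limits (rad/s): [2.57, 2.57, 3.14, 3.14, 3.14, 3.14].

## Interface

Orientations are given as a unit quaternion [x, y, z, w].
In Python, from rig import * gives the robot as it stands. Calls block until the motion is done:
- goto(position, orientation): joint-space move of the TCP to a pose.
- line_to(position, frame=None, rate=0.15): straight line of the TCP; frame=None keeps the orientation; rate is the mean speed in m/s.
- goto_joints(angles): joint-space move.
- set_gripper(opening): opening from 0.0 (shut) to 1.0 (fully open); the grip force is fixed at half the most; returns when the fingers have stopped.
- hold(seconds).
- inverse_kinematics(position, orientation): joint angles nearest the present ones, or None.
- capture(name): name is "scene" or "top"; returns a dict with "frame" (420x560x3 uint8, blue, green, red), "camera_matrix" (3x3 intrinsics, pixels), "D" ([k1, k2, p1, p2, k3] as OpenCV has them; the pictures are not rectified), "rvec" (rotation vector, rad) and "tvec" (3), from world to camera coordinates, as OpenCV has them. Camera axes: x right, y down, z forward; pixel columns grow to the right and rows downward; lengths in m; the calibration is good to about 2 mm. A picture is of the moment at which its call begins. There is no depth.
A pose or a line that the arm cannot do raises MotionError and nothing moves.
- hand_in(): hands the job in; it is judged then, once.
Trained networks look in the newest picture that a camera, given by its name, has taken for a name from the list of things; names that differ only in an ending like _2 or _b are one class to them, and where a whole thing is asked for, a point or a joint stands for the part that bears it (a point fixed in the world has none). Each returns a list of dicts, best first, with "confidence" (0 to 1); they miss things now and then, are a little off and sometimes report something else, mostly with a low value. They report only what shows in the picture. A call takes as long as a camera call. They do not tell look-alikes from the thing itself.
- recognise(camera, target): "bbox" ([centre column, centre row, width, height] in pixels, round what is visible of it).
Readings, each from a call of its own:
- get_time(): time.
- get_joint_positions(): joint angles.
- get_qvel(): joint speeds.
- get_tau(): joint torques, N m.
- get_eef_pos(): TCP position.
- get_tool_rot(): TCP orientation.
- get_contact_force(): force on the tool from outside, world axes, zero at the start.
- get_torque(): the same for the moment, N m.
- get_finger_gap(): opening from 0.0 (shut) to 1.0 (fully open).
- get_grip_force(): force on a finger pad.
Only numpy, scipy, OpenCV 4.12 (cv2) and the standard library are available. Lean on these libraries where they do the work, as an engineer would, in place of code of your own. Each camera call takes 0.05 s, during which the arm holds its last target. There are 200 camera calls.

## Task

Push the scanner's sliding head fully home, to the stop at the robot's left end of its rail, then slide every circuit board from the paper sheet onto the dark glass bed, wholly on it, side by side and square to it. With all of them lying there, draw the head along its rail fully to the stop at the other end and then fully home again, and finally slide every board onto the cork mat, wholly on it. Keep the boards flat on the bench all the time (slide them, never lift them) and leave the other things on the bench alone.

Things in the scene. Friction and masses are not known exactly. Their poses are not given: they have to be found in the camera images.
- scanner: the board scanner, fixed: a dark glass bed 100 (x) by 270 (y) mm, flush with the bench (no step), in a thin aluminium frame, with a rail behind it and a sliding head. Origin: centre of the bed at bench height; x away from the robot, y along the rail to the robot's left; turned by up to 0.1 rad
- rail (a point): middle of the top of the scanner's aluminium rail, at scanner x = +145, y = +25 mm; the rail is 34 mm deep, 480 mm along scanner y, 45 mm high (56 mm at its end caps)
- carriage (a joint): travel of the head, m: 0 at the home stop (its centre at scanner y = +220 mm, clear of the bed), growing towards -y to 0.39 at the far stop (y = -170 mm). Stays where left; 3 N friction, 8 N s/m damping. A white bar 40 mm wide (y), scanner x -80 to +170 mm, 57 to 86 mm above the bench: boards pass beneath it, a gripper does not
- handle (a point): centre of the scan head's black handle, an upright fin 12 mm (y) by 30 mm (x), rising from 86 to 128 mm above the bench; this point is 107 mm up, at scanner x = -50 mm and in the middle of the head's width. Grip it from above across its 12 mm
- mat: the cork mat, where scanned boards go: 320 (x) by 150 (y) mm, 1 mm thin and let in (no step); starts empty, to the left or the right of the scanner. Origin: its centre
- sheet: the white paper sheet on which the boards arrive, 320 (x) by 150 (y) mm, flat on the bench (no step; only a tin and a spool, 50 mm high, stand nearer the robot than x = 0.33 m), on the other side of the scanner from the mat. Origin: its centre
- board1: a circuit board on a nylon carrier plate (friction about 0.4 on the bench): flat slab 80 (x) by 65 (y) by 8 mm; amid its top an aluminium heat sink, 26 (x) by 44 (y) mm, from 8 to 36 mm above the underside: grip it there, across its 26 mm (board x). Small parts up to 18 mm above the underside lie near the corners. About 0.25 kg. Origin: centre of the underside, z up. May be absent (None)
- board2: a circuit board on a nylon carrier plate (friction about 0.4 on the bench): flat slab 80 (x) by 65 (y) by 8 mm; amid its top an aluminium heat sink, 26 (x) by 44 (y) mm, from 8 to 36 mm above the underside: grip it there, across its 26 mm (board x). Small parts up to 18 mm above the underside lie near the corners. About 0.25 kg. Origin: centre of the underside, z up. May be absent (None)
- board3: a circuit board on a nylon carrier plate (friction about 0.4 on the bench): flat slab 80 (x) by 65 (y) by 8 mm; amid its top an aluminium heat sink, 26 (x) by 44 (y) mm, from 8 to 36 mm above the underside: grip it there, across its 26 mm (board x). Small parts up to 18 mm above the underside lie near the corners. About 0.25 kg. Origin: centre of the underside, z up. May be absent (None)
- mug: white mug 80 mm across, 90 mm high, a bystander: leave it be. Origin: centre of its underside
- meter: grey multimeter lying flat, 150 by 75 by 36 mm, a bystander: leave it be. Origin: centre of its underside
- driver: screwdriver lying flat, along its own x, a bystander: leave it be. Origin: centre of its underside
- taperoll: roll of blue tape 96 mm across, 40 mm high, a bystander: leave it be. Origin: centre of its underside
Mind the look-alikes: they are no part of the job. Leave any purple or yellow look-alike of the board1 alone.

How it is judged:
On the way, in this order (a step that is already met when the one before it is completed fails the run):
1. the scan head is pushed home (within 10 mm of the stop) (value of joint carriage below 0.01 m), for 0.2 s.
2. every board lies wholly on the glass bed, square to it within 12 degrees, with the head home (value of joint carriage below 0.01 m and x of board1 in the frame of scanner between -0.02 and 0.02 m and y of board1 in the frame of scanner between -0.106 and 0.106 m and (angle between the x axis of board1 and the x axis of scanner, either way round below 0.21 rad or angle between the x axis of board1 and the y axis of scanner, either way round below 0.21 rad) and x of board2 in the frame of scanner between -0.02 and 0.02 m and y of board2 in the frame of scanner between -0.106 and 0.106 m and (angle between the x axis of board2 and the x axis of scanner, either way round below 0.21 rad or angle between the x axis of board2 and the y axis of scanner, either way round below 0.21 rad) and x of board3 in the frame of scanner between -0.02 and 0.02 m and y of board3 in the frame of scanner between -0.106 and 0.106 m and (angle between the x axis of board3 and the x axis of scanner, either way round below 0.21 rad or angle between the x axis of board3 and the y axis of scanner, either way round below 0.21 rad)), for 0.2 s.
3. the head is at the far stop (within 10 mm) with every board still on the bed (value of joint carriage above 0.38 m and x of board1 in the frame of scanner between -0.02 and 0.02 m and y of board1 in the frame of scanner between -0.106 and 0.106 m and (angle between the x axis of board1 and the x axis of scanner, either way round below 0.21 rad or angle between the x axis of board1 and the y axis of scanner, either way round below 0.21 rad) and x of board2 in the frame of scanner between -0.02 and 0.02 m and y of board2 in the frame of scanner between -0.106 and 0.106 m and (angle between the x axis of board2 and the x axis of scanner, either way round below 0.21 rad or angle between the x axis of board2 and the y axis of scanner, either way round below 0.21 rad) and x of board3 in the frame of scanner between -0.02 and 0.02 m and y of board3 in the frame of scanner between -0.106 and 0.106 m and (angle between the x axis of board3 and the x axis of scanner, either way round below 0.21 rad or angle between the x axis of board3 and the y axis of scanner, either way round below 0.21 rad)), for 0.2 s.
4. the head is home again (value of joint carriage below 0.01 m), for 0.2 s.
At the end, for the whole second after the job is handed in: every board rests flat on the cork mat, its centre at least 32 mm inside the mat's edges, and the scan head is home within 10 mm (value of joint carriage below 0.01 m and x of board1 in the frame of mat between -0.128 and 0.128 m and y of board1 in the frame of mat between -0.043 and 0.043 m and linear speed of each of board1, board2, board3 below 0.02 m/s and height (world z) of each of board1, board2, board3 below 0.006 m and x of board2 in the frame of mat between -0.128 and 0.128 m and y of board2 in the frame of mat between -0.043 and 0.043 m and x of board3 in the frame of mat between -0.128 and 0.128 m and y of board3 in the frame of mat between -0.043 and 0.043 m); the robot touches nothing.
It fails at once if board1 is lifted more than 20 mm off the bench (height (world z) of board1 above 0.02 m).
It fails at once if board2 is lifted more than 20 mm off the bench (height (world z) of board2 above 0.02 m).
It fails at once if board3 is lifted more than 20 mm off the bench (height (world z) of board3 above 0.02 m).
It fails at once if a bystander (mug, meter, driver, tape roll) is pushed more than 50 mm out of its place (distance of any of mug, meter, driver, taperoll from where it was at the start of the episode above 0.05 m).
Of board1, board2, board3 only 2 to 3 are there at a start; the rules pass over those that are not, and their reading is None.
At some moment in a run one of board1, board2, board3 may be knocked a few centimetres aside while the robot is not near it.
Once in a run the grip may slacken for a moment while it holds something.
It also fails if it takes over 210 s, if anything falls off the work surface, if the arm or the gripper's body presses on something with over 40 N, if the wrist force passes 120 N, or if a joint passes its speed limit or range.

## Working session

There is one attempt and no reset: what is moved stays moved. The work goes in short steps, each a Python script; the robot and the scene stay as the last script left them, time stands still between calls to the robot, and variables do not carry over. Pictures are saved under pics/ and viewed, at most 14 in all, crops included, and the job is handed in when it is done.

```bash
ls; mkdir -p pics; python3 - <<'E'
from rig import *
import cv2
for n in("scene","top"):
    c=capture(n);cv2.imwrite(f"pics/{n}0.png",c["frame"]);print(n,c["camera_matrix"],c["D"],c["rvec"],c["tvec"])
    for t in("scanner","carriage","handle","mat","sheet","board1","mug","meter","driver","taperoll"):
        print(t,[(([round(float(v)) for v in d["bbox"]]),round(d["confidence"],2)) for d in recognise(n,t)])
print(get_time(),get_tool_rot())
E
```

```text
pics
scene [[426.30800068   0.         277.50870418]
 [  0.         426.30800068 207.36634154]
 [  0.           0.           1.        ]] [-0.08738993  0.          0.          0.          0.        ] [ 1.74125619  1.9076826  -0.69744383] [ 0.02702358 -0.31219513  1.57585706]
scanner [([258, 260, 198, 97], 0.71)]
carriage [([237, 256, 22, 93], 0.72)]
handle [([240, 253, 23, 91], 0.84)]
mat [([176, 213, 73, 82], 0.61)]
sheet [([379, 227, 57, 87], 0.87)]
board1 [([369, 197, 22, 23], 0.97), ([382, 252, 32, 22], 0.95), ([385, 168, 30, 21], 0.91), ([373, 222, 26, 18], 0.85), ([431, 191, 23, 22], 0.72), ([112, 196, 27, 47], 0.39)]
mug [([434, 281, 52, 37], 0.67)]
meter [([113, 194, 33, 48], 0.95)]
driver [([104, 259, 56, 13], 0.77)]
taperoll [([174, 212, 75, 86], 0.6)]
top [[387.26652962   0.         276.19247629]
 [  0.         387.26652962 209.12793916]
 [  0.           0.           1.        ]] [-0.01245623  0.          0.          0.          0.        ] [ 2.12593011 -2.16009517  0.20234212] [-0.00167178  0.48065929  1.12979942]
scanner [([276, 158, 156, 84], 0.75), ([128, 153, 39, 32], 0.74), ([296, 157, 22, 80], 0.16)]
carriage [([297, 157, 25, 85], 0.72)]
handle [([297, 156, 25, 82], 0.85), ([116, 227, 37, 31], 0.58), ([437, 226, 40, 48], 0.45)]
mat [([369, 225, 53, 105], 0.95)]
sheet [([175, 226, 54, 105], 0.96)]
board1 [([171, 191, 24, 22], 0.95), ([110, 273, 32, 26], 0.89), ([160, 303, 34, 34], 0.89), ([176, 257, 30, 24], 0.81), ([177, 224, 30, 18], 0.57)]
mug [([127, 154, 39, 36], 0.72), ([413, 156, 54, 14], 0.26)]
meter [([436, 227, 40, 46], 0.64), ([422, 155, 36, 12], 0.22)]
driver [([423, 156, 34, 14], 0.66), ([170, 189, 28, 22], 0.22)]
taperoll [([115, 227, 39, 36], 0.67)]
1.1 [ 1.28571093e-01  9.91700294e-01 -7.22307070e-07  8.23162923e-07]
```

```bash
python3 - <<'E'
import cv2
a=cv2.imread("pics/top0.png");cv2.imwrite("pics/t1.png",cv2.resize(a[90:350,80:480],None,fx=2,fy=2,interpolation=cv2.INTER_CUBIC))
a=cv2.imread("pics/scene0.png");cv2.imwrite("pics/s1.png",cv2.resize(a[120:320,60:460],None,fx=2,fy=2,interpolation=cv2.INTER_CUBIC))
E
```

```text
(no output)
```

View pics/t1.png

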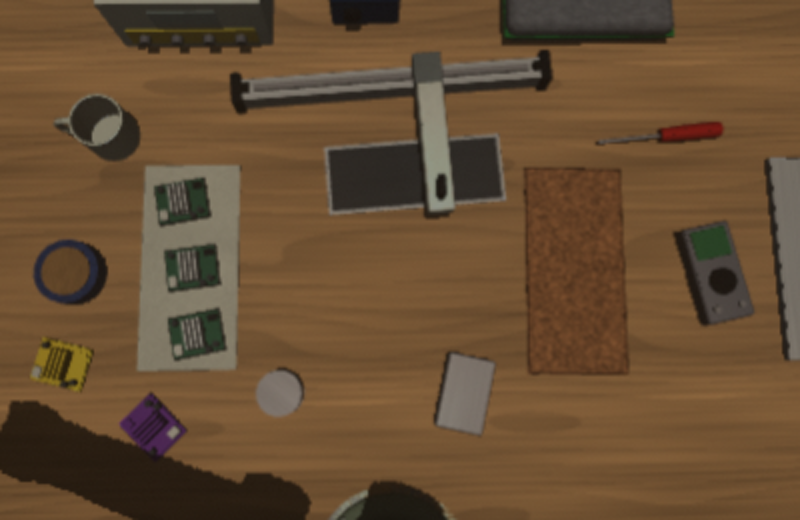

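View pics/s1.png

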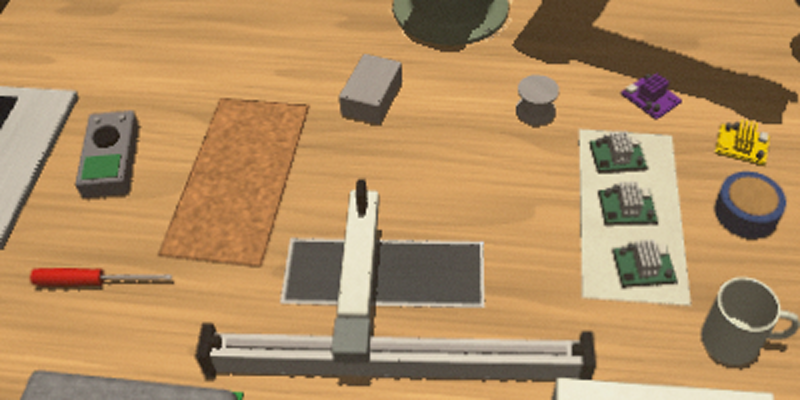

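The pictures show the three green boards at the left (+y), at crop pixels (183,200), (192,267) and (197,333). The head is mid-rail with its handle at (440,187), the glass corners are at about (330,150) to (503,200), and the cork mat is on the right. The purple and yellow boards are look-alikes.

```bash
cat > h.py <<'E'
from rig import *
import cv2, numpy as np
from scipy.spatial.transform import Rotation as R
def cap(n="top",name=None):
    c=capture(n)
    if name: cv2.imwrite(f"pics/{name}.png",c["frame"])
    return c
def world(c,px,z=0.):
    """pixels -> world xy at height z"""
    u=cv2.undistortPoints(np.float64(px).reshape(-1,1,2),c["camera_matrix"],np.float64(c["D"])).reshape(-1,2)
    M,_=cv2.Rodrigues(np.float64(c["rvec"]));t=np.float64(c["tvec"]).ravel()
    o=-M.T@t; d=np.c_[u,np.ones(len(u))]@M
    return (o+d*((z-o[2])/d[:,2])[:,None])[:,:2]
def rect(c,mask,z):
    """min-area rectangle of mask in world at z: centre, (long, short), angle of long axis"""
    ys,xs=np.nonzero(mask)
    p=world(c,np.c_[xs,ys],z)
    (cx,cy),(w,h),a=cv2.minAreaRect((p*1000).astype(np.float32))
    if w<h: w,h,a=h,w,a+90
    a=(a+90)%180-90
    return np.array([cx,cy])/1000,(w,h),np.radians(a)
def blobs(m,lo):
    n,l,s,_=cv2.connectedComponentsWithStats(m.astype(np.uint8))
    return [l==i for i in range(1,n) if s[i,4]>lo]
def boards(c):
    hsv=cv2.cvtColor(c["frame"],cv2.COLOR_BGR2HSV)
    m=cv2.inRange(hsv,(55,70,30),(90,255,255))
    m=cv2.morphologyEx(m,cv2.MORPH_CLOSE,np.ones((5,5)))
    return [rect(c,b,.008) for b in blobs(m,120)]
E
python3 - <<'E'
from h import *
np.set_printoptions(precision=4,suppress=True)
c=cap()
M,_=cv2.Rodrigues(np.float64(c["rvec"]));print("cam",-M.T@np.float64(c["tvec"]).ravel())
for b in boards(c): print(b)
hsv=cv2.cvtColor(c["frame"],cv2.COLOR_BGR2HSV)
f=lambda p:np.float64(p)/2+[80,90]-.25
g=(hsv[...,2]<75);w=np.zeros_like(g);w[155:200,240:336]=1;g&=w
g=sum(blobs(g,100)).astype(bool)
print("glass",rect(c,g,0))
q=world(c,f([(525,168),(620,169),(628,374),(526,373)]));print("mat",q,q.mean(0),np.linalg.norm(q-np.roll(q,1,0),axis=1))
q=world(c,f([(146,166),(240,166),(236,370),(137,370)]));print("sheet",q,q.mean(0))
q=world(c,f([(326,147),(498,136),(504,200),(331,213)]));print("frame",q,q.mean(0),np.linalg.norm(q-np.roll(q,1,0),axis=1))
q=world(c,f([(238,80),(545,58)]),.056);print("caps",q)
print("handle",world(c,f([(441,187)]),.128))
print("mug,tape,tin,spool",world(c,f([(92,125),(68,272),(280,395),(468,392)]),.045))
E
```

```text
cam [0.2853 0.0162 1.1941]
(array([ 0.4725, -0.5087]), (50.15871047973633, 39.43751907348633), np.float64(-1.3454172148649644))
glass (array([ 0.591 , -0.0464]), (267.251708984375, 142.7929229736328), np.float64(-1.503376239981155))
mat [[ 0.5988 -0.2229]
 [ 0.5954 -0.3755]
 [ 0.2724 -0.3663]
 [ 0.2769 -0.2096]] [ 0.4359 -0.2936] [0.3223 0.1526 0.3231 0.1567]
sheet [[0.6097 0.3782]
 [0.6078 0.2299]
 [0.2891 0.2311]
 [0.2915 0.3806]] [0.4495 0.305 ]
frame [[ 0.6373  0.0938]
 [ 0.6523 -0.1819]
 [ 0.5471 -0.1871]
 [ 0.5298  0.0863]] [ 0.5916 -0.0473] [0.1077 0.2761 0.1053 0.2739]
caps [[ 0.7293  0.2252]
 [ 0.7605 -0.2514]]
handle [[ 0.539  -0.0768]]
mug,tape,tin,spool [[ 0.6635  0.4496]
 [ 0.4366  0.4743]
 [ 0.252   0.1588]
 [ 0.2514 -0.1149]]
```

```bash
python3 - <<'E'
from h import *
c=cap()
hsv=cv2.cvtColor(c["frame"],cv2.COLOR_BGR2HSV)
cv2.imwrite("pics/b1.png",cv2.resize(c["frame"][170:280,140:210],None,fx=5,fy=5,interpolation=cv2.INTER_NEAREST))
print(hsv[185:200,155:190,0][::3,::2]);print(hsv[185:200,155:190,1][::3,::2]);print(hsv[185:200,155:190,2][::3,::2])
for d in (0.063,0.063+np.pi/2):
  for s in (0,np.pi):
    ph=(d+s+np.pi/2)/2
    q=[np.cos(ph),np.sin(ph),0,0]
    for p in([.35,.3,.05],[.57,.3,.05],[.59,-.13,.05],[.33,-.29,.05],[.527,.17,.15]): 
        j=inverse_kinematics(p,q);print(round(d+s,2),p,None if j is None else np.round(j,2))
E
```

```text
[[22 28 27 23 41 18 16 17 18 22 55 55 55 53 22 22 21 22]
 [21 24 55 55 51 18 17 15 16 16 54 55 57 55 22 21 21 22]
 [22 22 53 55 55 20 17 16 18 16 45 57 57 55 33 22 21 22]
 [21 22 49 47 46 24 18 18 16 18 33 54 20 37 48 21 22 22]
 [21 22 28 20 23 53 39 38 45 49 30 20 53 52 46 21 22 22]]
[[52 50 55 64 45 52 44 37 43 64 79 83 79 78 56 51 53 53]
 [52 53 79 82 58 43 37 40 41 53 76 82 81 81 56 51 52 50]
 [50 51 79 79 69 35 40 41 44 45 68 79 81 79 64 53 53 49]
 [52 54 67 61 57 34 40 49 47 36 56 73 52 57 74 52 53 52]
 [54 52 46 44 45 76 53 54 59 65 41 55 77 77 72 61 51 52]]
[[127  72  42  36  80  64  76 110  77  44  55  55  55  52  82 130 129 130]
 [127  97  55  56  70  78 109  90  80  53  54  56  57  57  68 131 132 132]
 [127 116  58  58  63 109  89  81  70  73  45  58  57  58  40 126 130 130]
 [128 119  61  75  67 105  82  63  71  91  41  56  44  40  52 118 131 132]
 [128 127  83 132 113  57  48  52  52  55  44  42  53  50  46  79 130 132]]
0.06 [0.35, 0.3, 0.05] [ 0.55  0.38 -0.65  0.53  0.    2.06]
0.06 [0.57, 0.3, 0.05] [ 0.37  0.66 -0.15  0.77  0.    1.88]
0.06 [0.59, -0.13, 0.05] [-0.3
[... 386 characters left out ...]
.51  0.   -2.52]
3.2 [0.527, 0.17, 0.15] [ 0.18  0.4  -0.3   0.87  0.   -1.46]
1.63 [0.35, 0.3, 0.05] [ 0.55  0.38 -0.65  0.53  0.    0.49]
1.63 [0.57, 0.3, 0.05] [ 0.37  0.66 -0.15  0.77  0.    0.31]
1.63 [0.59, -0.13, 0.05] [-0.34  0.59 -0.27  0.71  0.   -0.4 ]
1.63 [0.33, -0.29, 0.05] [-0.89  0.35 -0.71  0.51  0.   -0.95]
1.63 [0.527, 0.17, 0.15] [ 0.18  0.4  -0.3   0.87  0.    0.12]
4.78 [0.35, 0.3, 0.05] [ 0.55  0.38 -0.65  0.53  0.   -2.66]
4.78 [0.57, 0.3, 0.05] [ 0.37  0.66 -0.15  0.77  0.   -2.83]
4.78 [0.59, -0.13, 0.05] [-0.34  0.59 -0.27  0.71  0.    2.74]
4.78 [0.33, -0.29, 0.05] [-0.89  0.35 -0.71  0.51  0.    2.19]
4.78 [0.527, 0.17, 0.15] [ 0.18  0.4  -0.3   0.87  0.   -3.03]
```

View pics/b1.png

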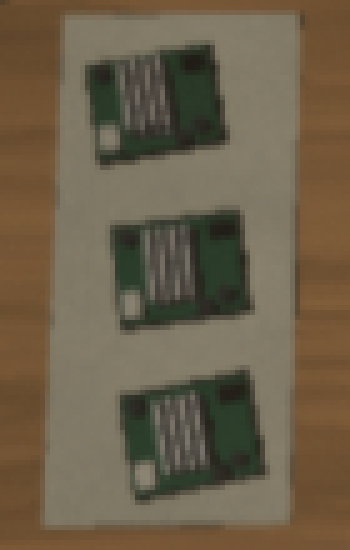

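```bash
cat >> h.py <<'E'
def boards(c):
    hsv=cv2.cvtColor(c["frame"],cv2.COLOR_BGR2HSV)
    m=cv2.inRange(hsv,(38,62,25),(85,255,140))
    m=cv2.morphologyEx(m,cv2.MORPH_CLOSE,np.ones((11,5))|np.ones((11,5)))if 0 else m
    out=[]
    for d in recognise("top","board1"):
        u,v,w,h=d["bbox"]
        b=np.zeros_like(m);r=lambda x:max(0,int(round(x)))
        s=np.s_[r(v-h/2-4):r(v+h/2+4),r(u-w/2-4):r(u+w/2+4)]
        b[s]=m[s]
        if (b>0).sum()<100 or hsv[...,1][b>0].mean()>150: continue
        p,sz,a=rect(c,b,.006)
        if 0.2<p[0]<.8 and all(np.hypot(*(p-o[0]))>.04 for o in out): out.append((p,sz,a))
    return sorted(out,key=lambda o:o[0][0])
SC=np.array([.591,-.047]);YAW=.064
def S(x,y):  # scanner -> world
    c,s=np.cos(YAW),np.sin(YAW);return SC+[c*x-s*y,s*x+c*y]
def toS(p):
    c,s=np.cos(YAW),np.sin(YAW);d=np.asarray(p)-SC;return np.array([c*d[0]+s*d[1],-s*d[0]+c*d[1]])
def Q(a):   # tool down, finger line at world angle a (taken near +90 deg)
    a=(a)%np.pi; ph=(a+np.pi/2)/2; return [np.cos(ph),np.sin(ph),0,0]
def P(xy,z): return [float(xy[0]),float(xy[1]),float(z)]
E
python3 - <<'E'
from h import *
np.set_printoptions(precision=4,suppress=True)
for b in boards(cap()): print(b)
# head: locate, grip, push home
hs=toS([.539,-.0768]);print("handle in scanner",hs)
q=Q(YAW+np.pi/2); y0=hs[1]
goto(P(S(-.05,y0),.19),q)
set_gripper(.5)
line_to(P(S(-.05,y0),.096)); set_gripper(0.)
print("gap",get_finger_gap(),get_grip_force(),get_contact_force())
line_to(P(S(-.05,.221),.096),rate=.12); hold(.4)
print("F",get_contact_force(),get_eef_pos(),get_finger_gap(),get_time())
cap("top","home1");cap("scene","home1s")
E
python3 -c "
import cv2,numpy as np
a=cv2.imread('pics/home1.png')[90:350,80:480];cv2.imwrite('pics/home1c.png',cv2.resize(a,None,fx=2,fy=2))"
```

```text
(array([0.3445, 0.2912]), (75.40824127197266, 60.62350082397461), np.float64(-1.3756864707882095))
(array([0.4458, 0.301 ]), (75.0677261352539, 60.112972259521484), np.float64(-1.4281553215708942))
(array([0.5509, 0.3191]), (75.39582824707031, 59.934288024902344), np.float64(-1.3940011794074958))
handle in scanner [-0.0538 -0.0264]
gap 0.1301953310198938 59.57520067691803 [-1.5346 -1.0072  5.7902]
F [-5.2508 -3.207  10.0006] [0.5262 0.1701 0.0972] 0.12929966890042693 8.1417
```

View pics/home1c.png

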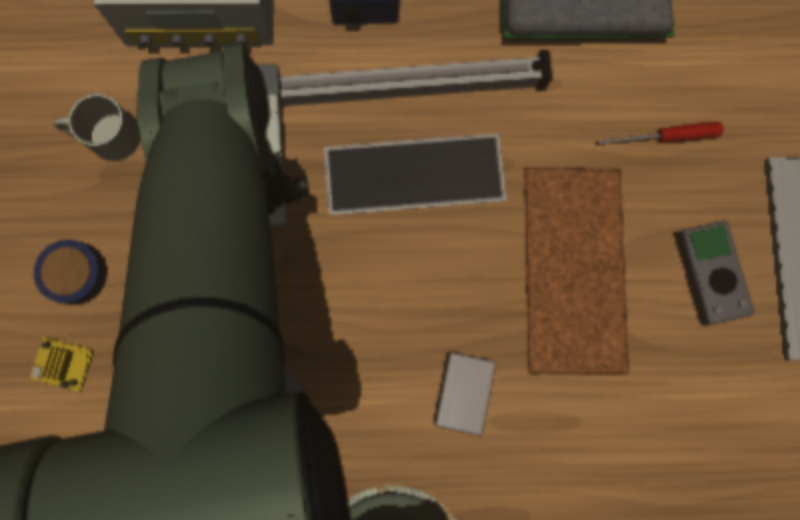

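The head is gripped and close to the home end, and the bed is now unobstructed. I'll press until the stop reacts, then refine the scanner pose.

```bash
python3 - <<'E'
from h import *
np.set_printoptions(precision=4,suppress=True)
for y in (.223,.225,.227,.229,.231):
    line_to(P(S(-.05,y),.096),rate=.03); hold(.2)
    f=get_contact_force();print(y,f,toS(get_eef_pos()[:2]))
    if f[1]<-12: break
hold(.2)
set_gripper(.5); line_to(P(S(-.05,y),.2)); goto(P(S(-.12,y),.25),Q(YAW+np.pi/2))
goto_joints([-1.2,0.1,-.5,1.0,0,0])
c=cap("top","clear")
hsv=cv2.cvtColor(c["frame"],cv2.COLOR_BGR2HSV)
g=(hsv[...,2]<75);w=np.zeros_like(g);w[158:198,243:333]=1
bl=max(blobs(g&(w>0),100),key=lambda b:b.sum())
print("glass",rect(c,bl,0))
for b in boards(c): print(b)
print(get_time())
E
python3 -c "
import cv2,numpy as np
a=cv2.imread('pics/clear.png')[90:350,80:480];cv2.imwrite('pics/clearc.png',cv2.resize(a,None,fx=2,fy=2))"
```

```text
0.223 [-5.5779 -8.8797 11.8374] [-0.0507  0.2207]
0.225 [ -5.9217 -15.0174  13.4829] [-0.0507  0.2208]
glass (array([ 0.5923, -0.0464]), (266.26287841796875, 96.68661499023438), np.float64(-1.5016294684609828))
(array([0.3445, 0.2913]), (75.2861328125, 60.53950119018555), np.float64(-1.3792973343969503))
(array([0.4461, 0.3009]), (75.91846466064453, 59.11006546020508), np.float64(-1.4185113661182016))
(array([0.5507, 0.3192]), (74.87510681152344, 59.97318649291992), np.float64(-1.3879396416741505))
13.1917
```

View pics/clearc.png

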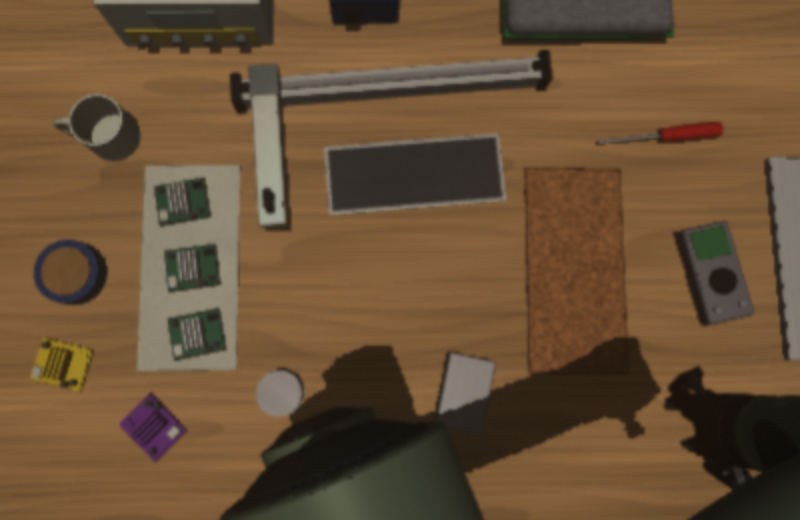

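```bash
cat >> h.py <<'E'
SC=np.array([.592,-.0465]);YAW=.068
ZG=.011; QS=None
def grab(b):
    q=Q(b[2]); goto(P(b[0],.12),q); set_gripper(.62)
    line_to(P(b[0],ZG+.03),rate=.2); line_to(P(b[0],ZG),rate=.06); set_gripper(0.)
    print("gap",round(get_finger_gap(),3),"grip",round(get_grip_force(),1),"F",np.round(get_contact_force(),1),"z",round(get_eef_pos()[2],4))
def slide(wps,q):
    for p in wps:
        line_to(P(p,ZG),q,rate=.1)
        g=get_finger_gap();print(np.round(get_eef_pos(),3),round(g,3),round(get_grip_force(),1))
        if not .2<g<.42: print("LOST GRIP");return False
    return True
def drop():
    p=get_eef_pos(); set_gripper(.55); line_to(P(p,ZG+.03),rate=.06); line_to(P(p,.16),rate=.3)
PARK=[-1.2,0.1,-.5,1.0,0,0]
def look(name=None):
    goto_joints(PARK); c=cap("top",name); B=boards(c)
    for p,s,a in B: print("  w",np.round(p,3),"s",np.round(toS(p),3),"size",np.round(s),"ang-ysc",round(((a-YAW)%np.pi)-np.pi/2,3))
    print("t",round(get_time(),1)); return B
E
python3 - <<'E'
from h import *
B=boards(cap()); b=B[0]; print(b)
grab(b)
q=Q(YAW+np.pi/2)
if slide([(.355,.20),(.41,.12),S(-.17,-.095),S(0,-.095)],q):
    hold(.2)
    drop(); look("p1")
E
```

```text
(array([0.34478387, 0.29131873]), (75.31793975830078, 61.25956726074219), np.float64(-1.3756864707882095))
gap 0.292 grip 59.8 F [-2.   0.6  4.9] z 0.0115
[0.356 0.199 0.011] 0.292 60.4
[0.409 0.12  0.011] 0.293 60.8
[ 0.428 -0.151  0.011] 0.296 61.3
[ 0.596 -0.143  0.012] 0.289 61.0
  w [0.446 0.301] s [-0.122  0.356] size [75. 60.] ang-ysc 0.075
  w [0.55  0.319] s [-0.017  0.368] size [75. 59.] ang-ysc 0.115
  w [ 0.595 -0.142] s [-0.004 -0.096] size [76. 61.] ang-ysc -0.026
t 27.9
```

Board placed at (-4, -96) mm. Next the middle one, then the far one.

```bash
python3 - <<'E'
from h import *
q=Q(YAW+np.pi/2)
for y in (0.,.095):
    B=boards(cap()); sh=[b for b in B if b[0][1]>.2]
    b=sh[0]; print("take",b[0])
    grab(b)
    w=[(.41,.25),(.41,.12),S(-.17,y),S(0.004,y)]
    if b[0][0]>.45: w=[(.50,.30)]+w
    if not slide(w,q): break
    hold(.2); drop(); look("p%d"%(y*1000))
E
python3 -c "
import cv2,numpy as np
a=cv2.imread('pics/p95.png')[90:350,80:480];cv2.imwrite('pics/p95c.png',cv2.resize(a,None,fx=2,fy=2))"
```

```text
take [0.446082  0.3008793]
gap 0.291 grip 60.2 F [0.2 0.2 4. ] z 0.0115
[0.41  0.249 0.012] 0.295 61.3
[0.411 0.121 0.012] 0.291 61.0
[ 0.423 -0.057  0.012] 0.293 61.6
[ 0.593 -0.046  0.011] 0.293 62.1
  w [0.551 0.319] s [-0.016  0.368] size [74. 60.] ang-ysc 0.115
  w [ 0.593 -0.047] s [ 0.001 -0.   ] size [78. 61.] ang-ysc -0.001
  w [ 0.595 -0.131] s [-0.003 -0.085] size [98. 61.] ang-ysc -0.028
t 41.9
take [0.5509342 0.3191358]
gap 0.295 grip 60.9 F [-0.4  0.6  4.2] z 0.0117
[0.499 0.3   0.012] 0.291 62.0
[0.41  0.25  0.012] 0.29 61.8
[0.41  0.121 0.012] 0.291 61.9
[0.416 0.038 0.012] 0.293 62.2
[0.585 0.048 0.011] 0.291 63.8
  w [0.585 0.047] s [-0.001  0.093] size [74. 60.] ang-ysc 0.006
  w [ 0.593 -0.057] s [ 0.001 -0.01 ] size [98. 61.] ang-ysc -0.002
t 56.5
```

View pics/p95c.png

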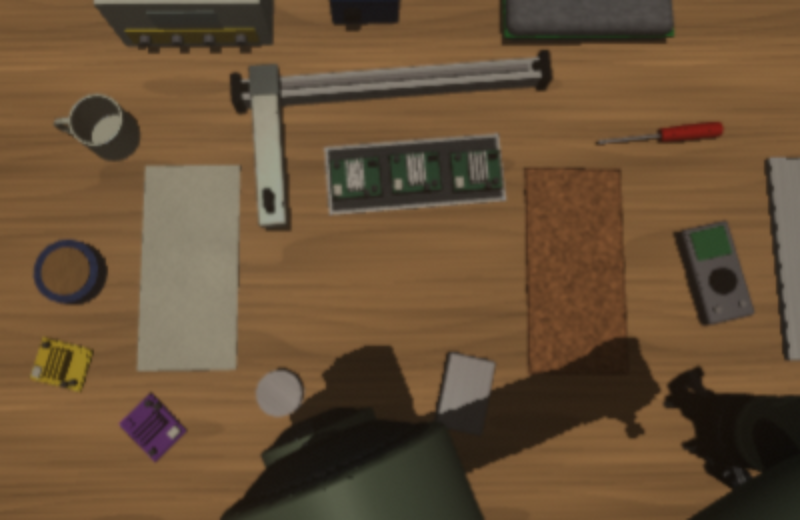

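All three boards sit square on the bed, at crop pixels (355,177), (415,172) and (476,170), and the head is home. Next is the scan sweep.

```bash
sed -i 's/-4):r(/-2):r(/g; s/+4)/+2)/g' h.py; python3 - <<'E'
from h import *
np.set_printoptions(precision=4,suppress=True)
q=Q(YAW+np.pi/2)
goto(P(S(-.05,.2205),.19),q); set_gripper(.5)
line_to(P(S(-.05,.2205),.096)); set_gripper(0.)
print("gap",get_finger_gap())
def press(y,s):
    line_to(P(S(-.05,y),.096),rate=.12)
    print("gap",get_finger_gap(),get_contact_force())
    for k in range(8):
        hold(.2);f=get_contact_force();e=toS(get_eef_pos()[:2])
        if s*f[1]<-11: break
        y+=s*.002;line_to(P(S(-.05,y),.096),rate=.03)
    print(y,f,e,get_finger_gap());hold(.3)
press(-.168,-1)
cap("top","far");cap("scene","fars")
E
python3 -c "
import cv2,numpy as np
a=cv2.imread('pics/fars.png')[120:320,60:460];cv2.imwrite('pics/farc.png',cv2.resize(a,None,fx=2,fy=2))"
```

```text
gap 0.12800883529850612
gap 0.13501698362050005 [1.6775 2.7856 5.5646]
-0.17400000000000002 [ 1.2288 14.5764  9.8239] [-0.0483 -0.1695] 0.1286296624629505
```

View pics/farc.png

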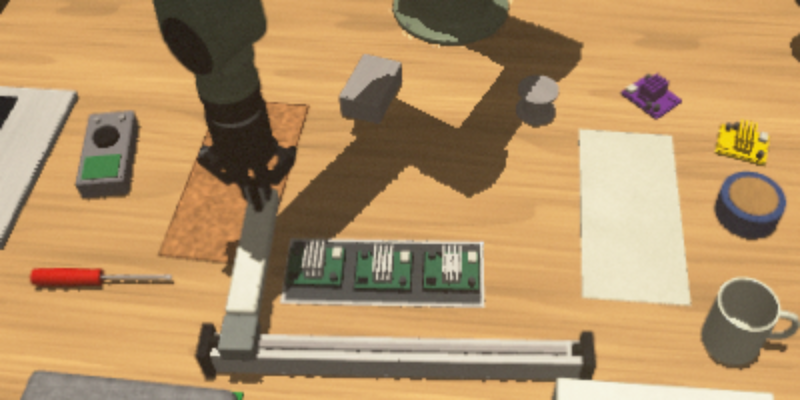

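The head is against the far stop, at crop pixel (240,340), with all three boards still on the bed. Now I'll take it home.

```bash
python3 - <<'E'
from h import *
np.set_printoptions(precision=4,suppress=True)
y=.218
line_to(P(S(-.05,y),.096),rate=.12)
for k in range(8):
    hold(.2);f=get_contact_force()
    if f[1]<-11: break
    y+=.002;line_to(P(S(-.05,y),.096),rate=.03)
print(y,f,toS(get_eef_pos()[:2]),get_finger_gap());hold(.3)
set_gripper(.5); line_to(P(S(-.05,y),.2)); goto(P(S(-.12,y),.25),Q(YAW+np.pi/2))
look("home2")
E
```

```text
0.224 [  1.6994 -11.2151  10.7503] [-0.0492  0.2205] 0.13262126701789828
  w [0.587 0.049] s [0.001 0.095] size [70. 65.] ang-ysc -0.072
  w [ 0.593 -0.047] s [ 0.001 -0.   ] size [77. 61.] ang-ysc -0.001
  w [ 0.595 -0.142] s [-0.004 -0.096] size [76. 61.] ang-ysc -0.023
t 74.5
```

```bash
python3 - <<'E'
from h import *
q=Q(YAW+np.pi/2)
for x in (.340,.437,.534):
    B=[b for b in boards(cap()) if b[0][1]>-.2]
    b=min(B,key=lambda b:b[0][1]); print("take",b[0])
    ang=b[2] if abs(((b[2]-YAW)%np.pi)-np.pi/2)<.05 else YAW+np.pi/2
    grab((b[0],0,ang))
    ym=-.294-.035*(x-.436)
    if not slide([S(0,-.23),(.59,ym),(x,ym)],q): break
    hold(.2); drop(); look("m%d"%(x*1000))
E
python3 -c "
import cv2,numpy as np
a=cv2.imread('pics/m534.png')[90:350,80:480];cv2.imwrite('pics/m534c.png',cv2.resize(a,None,fx=2,fy=2))"
```

```text
take [ 0.59496722 -0.14234908]
gap 0.293 grip 60.5 F [ 0.2 -0.3  3.4] z 0.0116
[ 0.608 -0.275  0.012] 0.295 60.9
[ 0.59  -0.292  0.012] 0.292 61.1
[ 0.341 -0.291  0.012] 0.292 61.2
  w [ 0.34 -0.29] s [-0.268 -0.226] size [75. 60.] ang-ysc 0.038
  w [0.585 0.047] s [-0.001  0.093] size [74. 60.] ang-ysc 0.006
t 85.3
take [ 0.59274335 -0.04661341]
gap 0.291 grip 61.1 F [-0.   0.8  3.3] z 0.0116
[ 0.608 -0.275  0.012] 0.294 61.4
[ 0.589 -0.296  0.012] 0.289 61.4
[ 0.437 -0.294  0.012] 0.296 61.6
  w [ 0.34 -0.29] s [-0.268 -0.226] size [75. 60.] ang-ysc 0.024
  w [ 0.436 -0.294] s [-0.172 -0.236] size [75. 60.] ang-ysc 0.026
  w [0.585 0.048] s [-0.001  0.095] size [73. 60.] ang-ysc 0.006
t 96.3Traceback (most recent call last):
  File "<stdin>", line 5, in <module>
ValueError: min() iterable argument is empty
[ WARN:0@0.023] global loadsave.cpp:275 findDecoder imread_('pics/m534.png'): can't open/read file: check file path/integrity
Traceback (most recent call last):
TypeError: 'NoneType' object is not subscriptable
```

The network missed the third board in that picture, so I'll look again and retry.

```bash
python3 - <<'E'
from h import *
q=Q(YAW+np.pi/2)
for x in (.534,):
    for _ in range(5):
        B=[b for b in boards(cap()) if b[0][1]>-.2]
        if B: break
    b=B[0]; print("take",b)
    ang=b[2] if abs(((b[2]-YAW)%np.pi)-np.pi/2)<.5 and b[1][0]>72 else YAW+np.pi/2
    grab((b[0],0,ang))
    ym=-.294-.035*(x-.436)
    if slide([S(0,-.23),(.59,ym),(x,ym)],q):
        hold(.2); drop(); look("m534")
E
python3 -c "
import cv2,numpy as np
a=cv2.imread('pics/m534.png')[90:350,80:480];cv2.imwrite('pics/m534c.png',cv2.resize(a,None,fx=2,fy=2))"
```

```text
take (array([0.5844762 , 0.04700387]), (75.24553680419922, 60.5539436340332), np.float64(-1.497275012825189))
gap 0.293 grip 61.0 F [0.6 0.8 2.6] z 0.0116
[ 0.608 -0.275  0.012] 0.297 61.6
[ 0.589 -0.299  0.012] 0.292 61.4
[ 0.533 -0.298  0.012] 0.292 61.9
  w [ 0.34 -0.29] s [-0.268 -0.226] size [75. 60.] ang-ysc 0.038
  w [ 0.436 -0.294] s [-0.172 -0.236] size [75. 60.] ang-ysc 0.026
  w [ 0.533 -0.298] s [-0.076 -0.247] size [74. 58.] ang-ysc 0.02
t 107.9
```

View pics/m534c.png

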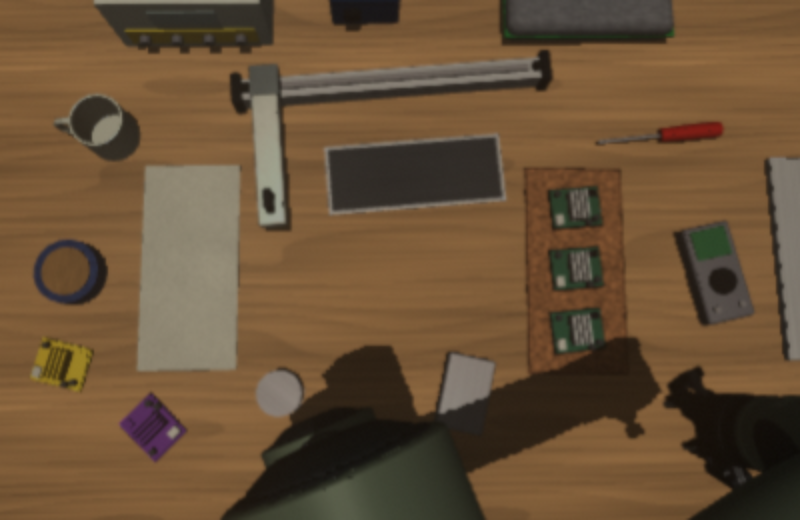

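All three boards lie well inside the mat, at crop pixels (575,207), (576,268) and (577,331). The head is home and the arm is clear.

```bash
python3 -c "
from rig import *
print(hand_in())"
```

```text
the job is handed in; nothing more can be done
None
```

I handed the job in at about 108 s: all three boards were scanned and now lie wholly on the cork mat, the head is home, and nothing else on the bench was moved (`hand_in()` returned no verdict).

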